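Angle a tube past the stop post into the stock bay

TASK

Push the aluminium square tube past the steel post and into the plywood stock bay, so that it ends up lying along the back fence, touching it or nearly so, behind the post and between the two cheeks. Only push it along the bench with the fingertips or the outside of the fingers, one end and then the other: never take it between the fingers, lift it or tip it. Leave the tape roll, the tin and the solder reel where they are.

Things in the scene. Friction and masses are not known exactly. Their poses are not given: they have to be found in the camera images.
- tube: straight aluminium square tube with black plastic end plugs, 25 x 200 x 25 mm, about 0.22 kg, solid to the touch, lying loose on the bench; both ends alike. Origin at the middle of its underside; its y axis runs along its length (ends at y = -100 and +100 mm), x across it, z up. It starts outside the bay, in front of the mouth and shifted to the left (the bay's +y), roughly parallel to the back fence, its right-hand (-y) end level with the opening to the left of the post.
- bay: low plywood stock bay fixed to the bench: no floor, no roof, open towards the robot. Origin on the bench at the middle of its mouth; x points into the bay, y to the left along the mouth, z up. Back fence: inner face at x = 70 mm, 14 mm thick. Two side walls (cheeks), 14 mm thick, run from x = 0 to 70 mm, inner faces at y = -130 and +130 mm. All walls are 32 mm high.
- post: upright round steel post, 24 mm diameter, 55 mm high, fixed to the bench on the mouth line of the bay (bay x = 0), right of the middle, at bay y about -45 to -60 mm. Origin at the centre of its foot. The opening between it and the left cheek is shorter than the tube, so the tube fits in only at an angle, right-hand end first, behind the post.
- tape: black tape roll lying flat, about 61 mm across, 19 mm high, loose; origin at the centre of its underside. Not to be moved
- flux_tin: flat round tin with green lid, 50 mm across, 18 mm high, loose; origin at the centre of its underside. Not to be moved
- spool: solder reel standing on its flange, 55 mm across, 47 mm high, loose; origin at the centre of its underside. Not to be moved

How it is judged:
At the end, for the whole second after the job is handed in: The tube lies flat and at rest on the bench between the cheeks of the bay, its middle within 12 mm of where it would be if flush against the back fence, its length parallel to the fence within 5 degrees (x of tube in the frame of bay between 0.0455 and 0.06 m and y of tube in the frame of bay between -0.032 and 0.032 m and angle between the y axis of tube and the y axis of bay, either way round below 0.09 rad and height (world z) of tube below 0.004 m and linear speed of tube below 0.01 m/s); the robot touches nothing.
It fails at once if the tube is lifted off the bench (height (world z) of tube above 0.012 m).
It fails at once if the tube is tipped (angle between tube's own z axis and vertical above 0.2 rad).
It fails at once if the tube is taken between the fingers (x of the grasp point in the frame of tube between -0.01 and 0.01 m and y of the grasp point in the frame of tube between -0.098 and 0.098 m and z of the grasp point in the frame of tube below 0.036 m and contact force between the fingers and tube above 0.5 N).
It fails at once if the tape roll, the tin or the solder reel is moved by more than 20 mm (distance of any of tape, flux_tin, spool from where it was at the start of the episode above 0.02 m).
It also fails if it takes over 67 s, if anything falls off the work surface, if the arm or the gripper's body presses on something with over 40 N, if the wrist force passes 120 N, or if a joint passes its speed limit or range.

ROBOT

A 7-joint arm with a two-finger parallel gripper is mounted at the origin on a cart in front of the work surface, level with it; the furniture and walls round the work are solid. World frame = base frame: x ahead of the robot, y to its left, z up, the work surface at z = 0. Lengths are in m, angles in rad, forces in N, time in s.
With the tool pointing down it reaches from about 0.4 to 0.85 m from the base axis. Payload 10.4 kg.
Tool frame: the origin (TCP) lies on the mounting face of the last link; the fingertips stand 182 mm ahead of it and the grasp point (between the pads) lies 164 mm ahead of it; z points along the fingers, y is the direction in which the jaws open and shut (so a half turn about z gives the same grasp; the last joint's range is limited). The gripper opens to 87 mm and grips with 3 to 60 N. Pads are 19 mm wide; open, the fingers measure 117 mm over their backs; the gripper's body (75 mm by 190 mm) begins 51 mm behind the grasp point.
Start: joints at [1.085, 0.332, -0.065, 1.46, 0.022, 1.35, -0.088], TCP at [0.279, -0.559, 0.405] pointing down, gripper open.
Joint ranges: [-2.6, 2.6], [-0.5, 2.12], [-1.47, 1.34], [0.16, 2.42], [-1.27, 4.41], [0.06, 2.06], [-2.6, 2.6]. Speed limits (rad/s): [2.22, 2.22, 2.79, 2.79, 3.14, 3.14, 3.14].

INTERFACE

Orientations are given as a unit quaternion [w, x, y, z].
In Python, from rig import monitor, eyes, robot gives the robot as it stands.
- The arm moves only by the tool drive_tool, never from a script. Its argument "increments" is text: rows parted by semicolons, each of 7 numbers parted by spaces: the shift along the world's x, y, z in mm, then the turn, a rotation vector about the world's x, y, z in rad, then the finger opening in mm, from 0 to 87. In form: x y z ax ay az jaw; .... A call has exactly 5 rows; each row is the pose to reach, as a shift and turn from the pose commanded when the call began; what a row does not reach only later rows make up. A row lasts 1/10 s, in which the tool goes at most 50 mm and 8.59 degrees, less where a joint would pass 70% of its speed; a pose out of reach is approached as far as the arm can. A call with a gripper value outside its range is refused whole. The fingers move at their own pace and stop on an object; the grip force is fixed at half the most. Time passes only in rows, so rows that repeat a pose let the fingers close, or fill a call up. It gives the time, the measured TCP pose, the force and the opening at its end, in the units of the state.
- monitor.get_state(): the state, without advancing time (a new reading comes with each control period).
- eyes.get_image(name): name is "side" or "top"; returns a dict with "pixels" (384x512x3 uint8, blue, green, red), "fovy" (degrees; the focal length in pixels is half the picture's height over the tangent of half this angle, whatever the lens; pixels are square), "cx", "cy" (the principal point, pixels), "rvec" (rotation vector, rad) and "tvec" (3), from world to camera coordinates, as OpenCV has them. Camera axes: x right, y down, z forward; pixel columns grow to the right and rows downward; lengths in m; the calibration is good to about 2 mm. A picture is of the moment at which its call begins. There is no depth.
- robot.finish_job(): hands the job in, once; it reports no verdict.
The state is a dict: "time_s": time; "qpos": joint angles; "qvel": joint speeds; "joint_efforts": joint torques, N m; "ee_pos": TCP position; "tcp_rot": TCP orientation; "contact_force": force on the tool from outside, world axes, zero at the start; "wrist_torque": the same for the moment, N m; "width": opening from 0.0 (shut) to 1.0 (fully open).
Only numpy, scipy, OpenCV 4.12 (cv2) and the standard library are available. Lean on these libraries where they do the work, as an engineer would, in place of code of your own. Each camera call takes 0.05 s, during which the arm holds its last target. There are 200 camera calls.

## Working session

There is one attempt and no reset: what is moved stays moved. The work goes in short steps, Python scripts to look and compute and a tool call to move; the robot and the scene stay as the last step left them, time stands still between calls to the robot, and variables do not carry over. Pictures are saved under pics/ and viewed, about 8 in all and at most 12, crops included, and the job is handed in when it is done.

Besides the shell and the picture viewer there is one more tool, called after ">>>" as name(argument=value, ...), one argument or row to a line, values as JSON. drive_tool: Moves the arm, as the interface text tells. Its arguments: {"type":"object","properties":{"increments":{"type":"string"}},"required":["increments"]}

```bash
ls; mkdir -p pics
cat > h.py <<'E'
import numpy as np, cv2
from rig import monitor, eyes, robot
def cam(n):
    d=eyes.get_image(n); p=d["pixels"]; h=p.shape[0]
    f=h/2/np.tan(np.radians(d["fovy"])/2)
    K=np.array([[f,0,d["cx"]],[0,f,d["cy"]],[0,0,1.]])
    R=cv2.Rodrigues(np.array(d["rvec"],float))[0]; t=np.array(d["tvec"],float).ravel()
    return p.copy(),K,R,t
def ray(c,uv,z):
    _,K,R,t=c; uv=np.atleast_2d(uv).astype(float)
    d=(np.linalg.inv(K)@np.c_[uv,np.ones(len(uv))].T).T@R
    o=-R.T@t
    return o+d*((z-o[2])/d[:,2])[:,None]
def proj(c,X):
    _,K,R,t=c
    return cv2.projectPoints(np.atleast_2d(np.array(X,float)),cv2.Rodrigues(R)[0],t,K,None)[0].reshape(-1,2)
E
python3 - <<'E'
from h import *
for n in("top","side"):
    c=cam(n); cv2.imwrite(f"pics/{n}0.png",c[0]); print(n,c[1][0,0],-c[2].T@c[3]); print(c[2])
s=monitor.get_state(); print(s["ee_pos"],s["tcp_rot"],s["time_s"],s["contact_force"])
E
```

```text
pics
top 438.9812513306331 [ 0.43282269 -0.35430917  0.95909928]
[[-0.01130838 -0.99988362  0.01024085]
 [-0.9983644   0.01071603 -0.05615768]
 [ 0.0560414  -0.01085915 -0.99836939]]
side 369.97329519948227 [0.35817983 0.35803244 0.46159408]
[[-0.98456909 -0.17392672  0.01931839]
 [-0.10466118  0.49677529 -0.86154533]
 [ 0.14024885 -0.85027278 -0.50731297]]
[ 0.27898846 -0.5591418   0.40402411] [-6.45886819e-04  9.73347007e-01  2.29336331e-01 -1.86437340e-04] 0.1 [ 0.29345424 -0.88893084  0.69863478]
```

View pics/top0.png

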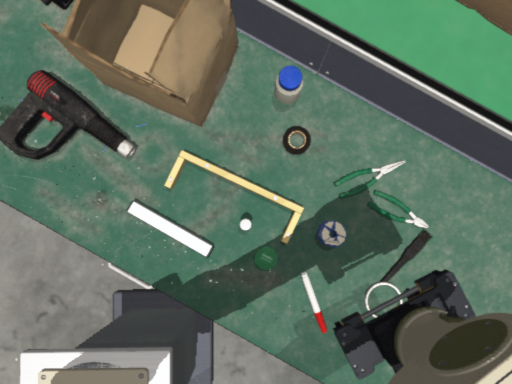

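View pics/side0.png

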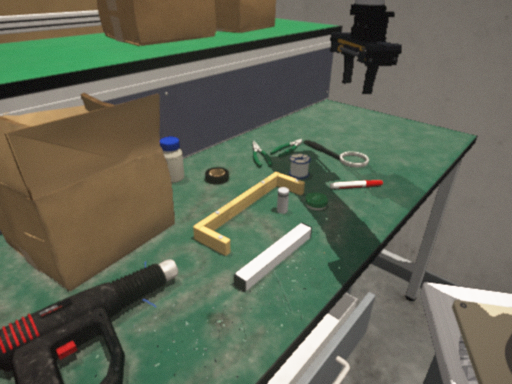

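The top view shows the tube from (131,205) to (211,250), the bay corners near (183,153) and (302,208), the post at (246,225), the tin at (266,258), the reel at (332,234) and the tape at (297,140). I'll measure these next.

```bash
cat >> h.py <<'E'
def mask(c,lo,hi,box):
    m=cv2.inRange(cv2.cvtColor(c[0],cv2.COLOR_BGR2HSV),lo,hi); k=np.zeros_like(m); x0,y0,x1,y1=box; k[y0:y1,x0:x1]=m[y0:y1,x0:x1]
    cs=cv2.findContours(k,cv2.RETR_EXTERNAL,cv2.CHAIN_APPROX_NONE)[0]
    return max(cs,key=cv2.contourArea)
def rect(P):
    (cx,cy),_,_=r=cv2.minAreaRect((P[:,:2]*1000).astype(np.float32)); return r,cv2.boxPoints(r)
E
python3 - <<'E'
from h import *
np.set_printoptions(precision=1,suppress=True)
c=cam("top")
t=mask(c,(0,0,150),(180,60,255),(110,180,225,270)).reshape(-1,2)
r,b=rect(ray(c,t,.025)); print("tube",r,b.tolist())
p=mask(c,(0,0,150),(180,60,255),(235,212,258,236)).reshape(-1,2)
print("post",cv2.minEnclosingCircle((ray(c,p,.055)[:,:2]*1000).astype(np.float32)))
y=mask(c,(15,60,90),(32,255,255),(155,140,315,250))
r,b=rect(ray(c,y.reshape(-1,2),.032)); print("bay",r,b.tolist(),cv2.contourArea(y))
a=cv2.approxPolyDP(y,3,True).reshape(-1,2); print(np.c_[a,ray(c,a,.032)[:,:2]*1000])
for n,uv,z in(("tin",(266,258),.018),("spool",(332,234),.047),("tape",(297,140),.019)): print(n,ray(c,uv,z)*1000)
E
```

```text
tube ((410.6841735839844, -164.8349609375), (193.46563720703125, 26.845470428466797), 59.77058792114258) [[350.38525390625, -241.65585327148438], [373.5802001953125, -255.17156982421875], [470.98309326171875, -88.01406860351562], [447.78814697265625, -74.49835205078125]]
post ((417.97821044921875, -326.68939208984375), 12.068115234375)
bay ((477.866455078125, -302.3861083984375), (289.2022705078125, 85.82164001464844), 64.21314239501953) [[376.3236999511719, -413.92041015625], [453.5990905761719, -451.25494384765625], [579.4091796875, -190.851806640625], [502.1338195800781, -153.51727294921875]] 1459.5
[[ 180.   151.   574.6 -188.9]
 [ 164.   185.   502.6 -155.1]
 [ 173.   186.   500.3 -174.1]
 [ 188.   160.   555.2 -205.8]
 [ 293.   210.   446.8 -427. ]
 [ 281.   239.   386.1 -400.8]
 [ 288.   241.   381.8 -415.5]
 [ 303.   209.   448.7 -448.2]
 [ 300.   205.   457.2 -441.9]]
tin [[ 345.5 -369.    18. ]]
spool [[ 396. -506.   47.]]
tape [[ 598.1 -438.9   19. ]]
```

>>> drive_tool(
  increments="10 49 0 0 0 -0.12 0; 18 97 0 0 0 -0.24 0; 26 145 0 0 0 -0.36 0; 33 193 0 0 0 -0.46 0; 40 241 0 0 0 -0.46 0",
)

```text
time_s: 0.65
ee_pos: [0.319, -0.3162, 0.4046]
tcp_rot: [0.0, 1.0, -0.0, -0.0]
contact_force: [0.8, -0.5, 1.1]
width: 0.63
```

>>> drive_tool(
  increments="7 45 -10 0 0 0 0; 14 90 -25 0 0 0 0; 14 100 -70 0 0 0 0; 14 100 -115 0 0 0 0; 14 100 -150 0 0 0 0",
)

```text
time_s: 1.15
ee_pos: [0.3324, -0.2174, 0.2528]
tcp_rot: [0.0, 1.0, 0.002, -0.0]
contact_force: [0.4, -0.5, 0.1]
width: 0.172
```

>>> drive_tool(
  increments="0 0 0 0 0 0 0; 0 0 -25 0 0 0 0; 0 0 -50 0 0 0 0; 0 0 -65 0 0 0 0; 0 0 -65 0 0 0 0",
)

```text
time_s: 1.65
ee_pos: [0.333, -0.2184, 0.1898]
tcp_rot: [-0.0, 1.0, 0.001, -0.001]
contact_force: [0.2, 0.5, -0.2]
width: 0.001
```

Run:
```python
from h import *
a=cam("top")[0][130:330,60:330]; b=cam("side")[0][130:384,180:450]
a=cv2.resize(a,None,fx=1.6,fy=1.6); b=cv2.resize(b,None,fx=1.2,fy=1.2)
h=max(a.shape[0],b.shape[0]); f=lambda i:cv2.copyMakeBorder(i,0,h-i.shape[0],0,0,0)
cv2.imwrite("pics/p1.png",np.hstack([f(a),f(b)])); print(monitor.get_state()["ee_pos"])
```

```text
[ 0.3336754  -0.2187233   0.19123242]
```

View pics/p1.png

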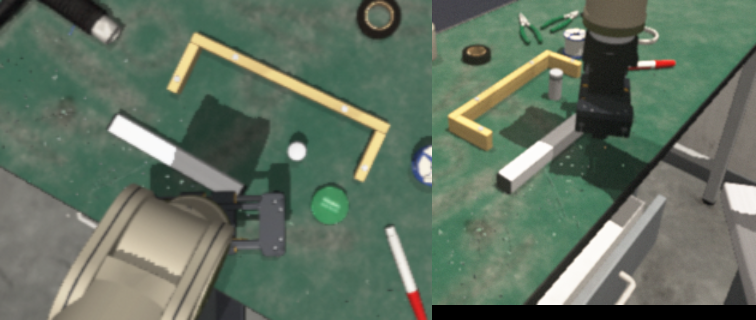

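The fingers stand in front of the tube's right end without touching it. I'll push that end in.

>>> drive_tool(
  increments="8 -2 -2 0 0 0 0; 16 -4 -3 0 0 0 0; 25 -7 -3 0 0 0 0; 34 -10 -3 0 0 0 0; 42 -14 -3 0 0 0 0",
)

```text
time_s: 2.25
ee_pos: [0.3761, -0.2325, 0.1869]
tcp_rot: [-0.0, 1.0, 0.002, 0.0]
contact_force: [-1.5, 1.0, 1.9]
width: 0.008
```

>>> drive_tool(
  increments="9 -3 0 0 0 0 0; 18 -7 0 0 0 0 0; 27 -10 0 0 0 0 0; 36 -14 0 0 0 0 0; 42 -16 0 0 0 0 0",
)

```text
time_s: 2.75
ee_pos: [0.4179, -0.2486, 0.1867]
tcp_rot: [0.0, 1.0, 0.001, 0.0]
contact_force: [-1.1, 0.2, 0.5]
width: 0.003
```

```bash
cat >> h.py <<'E'
np.set_printoptions(precision=1,suppress=True)
def bay(P): 
    d=np.atleast_2d(P)[:,:2]-[439.5,-284]; return d@np.array([[.9,.435],[-.435,.9]])
def shot(name,box=(60,130,330,330),box2=(180,130,450,384)):
    out=[]
    for n,(x0,y0,x1,y1) in(("top",box),("side",box2)):
        c=cam(n); out.append(cv2.resize(c[0][y0:y1,x0:x1],None,fx=1.45,fy=1.45))
    h=max(o.shape[0] for o in out); f=lambda i:cv2.copyMakeBorder(i,0,h-i.shape[0],0,0,0)
    cv2.imwrite("pics/"+name,np.hstack([f(o) for o in out]))
def tube():
    c=cam("top"); m=cv2.inRange(cv2.cvtColor(c[0],cv2.COLOR_BGR2HSV),(0,0,75),(180,45,255))
    k=np.zeros_like(m); k[145:270,110:300]=m[145:270,110:300]
    # post out
    cv2.circle(k,tuple(int(v) for v in proj(c,[.418,-.3267,.05])[0]),11,0,-1)
    cs=[q for q in cv2.findContours(k,cv2.RETR_EXTERNAL,cv2.CHAIN_APPROX_NONE)[0] if cv2.contourArea(q)>80]
    for q in sorted(cs,key=cv2.contourArea)[-3:]:
        r,b=rect(ray(c,q.reshape(-1,2),.025)); print("rect",np.array(r[0]),np.array(r[1]),"%.1f"%r[2],"corners",b.tolist() if 0 else np.round(b).tolist(),"bay",bay(r[0]))
    return c
E
python3 - <<'E'
from h import *
tube(); shot("p2.png")
E
```

```text
rect [570.3 -75.5] [74.5 38.7] 89.4 corners [[551.0, -113.0], [589.0, -113.0], [590.0, -38.0], [551.0, -38.0]] bay [[ 27.1 244.5]]
rect [ 563.7 -314.7] [87.8 47.4] 89.4 corners [[540.0, -358.0], [587.0, -359.0], [588.0, -271.0], [540.0, -271.0]] bay [[125.1  26.4]]
rect [ 445.3 -160. ] [245.9 239.1] 89.3 corners [[324.0, -281.0], [563.0, -284.0], [566.0, -39.0], [327.0, -36.0]] bay [[-48.7 114.2]]
```

View pics/p2.png

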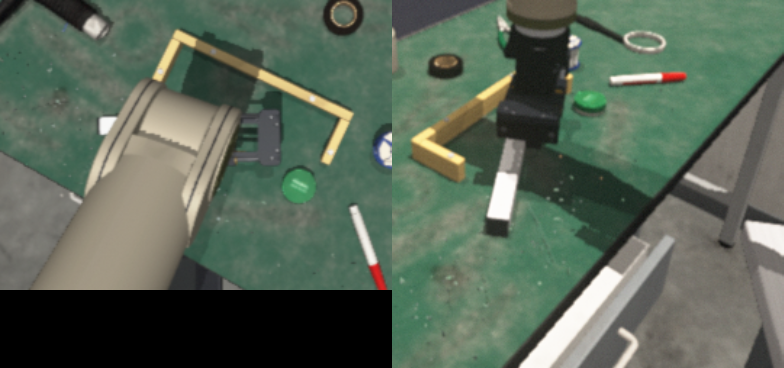

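The tube now lies nearly along world y at x≈438. I'll back off, open the fingers at its middle and push it squarely to x≈451.

>>> drive_tool(
  increments="-10 0 0 0 0 0 0; -20 10 0 0 0 0 60; -22 40 0 0 0 0 87; -22 75 0 0 0 0 87; -22 80 0 0 0 0 87",
)

```text
time_s: 3.4
ee_pos: [0.394, -0.1652, 0.1867]
tcp_rot: [-0.0, 1.0, 0.003, -0.0]
contact_force: [-0.6, 0.1, -0.2]
width: 0.284
```

>>> drive_tool(
  increments="0 0 0 0 0 0 87; 0 0 0 0 0 0 87; 0 0 0 0 0 0 87; 4 0 0 0 0 0 87; 9 0 0 0 0 0 87",
)

```text
time_s: 3.9
ee_pos: [0.4043, -0.1688, 0.1867]
tcp_rot: [0.0, 1.0, 0.001, -0.0]
contact_force: [-0.3, 0.3, -0.4]
width: 0.741
```

>>> drive_tool(
  increments="5 0 0 0 0 0 87; 10 0 0 0 0 0 87; 15 0 0 0 0 0 87; 20 0 0 0 0 0 87; 24 0 0 0 0 0 87",
)

```text
time_s: 4.4
ee_pos: [0.4284, -0.1682, 0.1866]
tcp_rot: [-0.0, 1.0, 0.001, -0.0]
contact_force: [-1.9, 0.1, 0.1]
width: 1.0
```

Run:
```python
from h import *
s=monitor.get_state(); print(s["ee_pos"],s["contact_force"])
shot("p3.png",(60,130,330,330),(150,130,420,384))
```

```text
[ 0.4 -0.2  0.2] [-1.9  0.1  0.1]
```

View pics/p3.png

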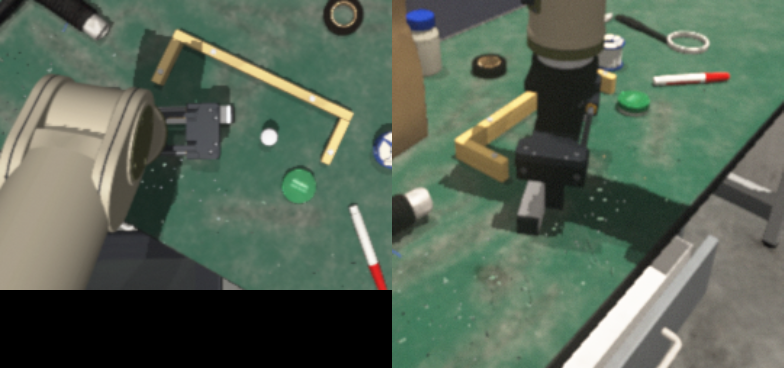

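>>> drive_tool(
  increments="-15 0 0 0 0 0 60; -30 20 0 0 0 0 20; -30 60 0 0 0 0 0; -30 100 0 0 0 0 0; -30 133 0 0 0 0 0",
)

```text
time_s: 5.0
ee_pos: [0.3979, -0.0335, 0.1871]
tcp_rot: [0.0, 1.0, 0.002, 0.001]
contact_force: [1.2, 0.2, 0.3]
width: 0.631
```

>>> drive_tool(
  increments="0 0 0 0 0 0 0; 0 0 0 0 0 0 0; 0 0 0 0 0 0 0; 0 0 0 0 0 0 0; 0 0 0 0 0 0 0",
)

```text
time_s: 5.5
ee_pos: [0.398, -0.0361, 0.1867]
tcp_rot: [0.0, 1.0, 0.001, -0.0]
contact_force: [0.6, -0.6, 0.6]
width: 0.17
```

Run:
```python
from h import *
c=cam("top"); g=c[0][190:225,100:240]
cv2.imwrite("pics/p4.png",cv2.resize(c[0][120:270,60:330],None,fx=2.9,fy=2.9))
m=cv2.inRange(cv2.cvtColor(c[0],cv2.COLOR_BGR2HSV),(0,0,75),(180,45,255)); k=m[185:230,100:235]
for q in cv2.findContours(k,cv2.RETR_EXTERNAL,cv2.CHAIN_APPROX_NONE)[0]:
    if cv2.contourArea(q)>60:
        q=q.reshape(-1,2)+[100,185]; r,b=rect(ray(c,q,.025)); print(np.array(r[0]),np.array(r[1]),r[2],b.tolist(),bay(r[0]),q.min(0),q.max(0))
```

```text
[422.2 -87.3] [31.8 23.2] 89.350830078125 [[410.36859130859375, -103.05418395996094], [433.59613037109375, -103.31736755371094], [433.95660400390625, -71.50340270996094], [410.72906494140625, -71.24021911621094]] [[-101.2  169.5]] [125 218] [140 229]
[ 442.2 -194.9] [ 84.2 231.5] 9.250412940979004 [[382.0173645019531, -87.38843536376953], [419.2308654785156, -315.877685546875], [502.2967224121094, -302.34893798828125], [465.0832214355469, -73.85968017578125]] [[-36.4  81.4]] [128 185] [234 229]
[ 487.6 -111.2] [25.7 31.9] 89.39472198486328 [[471.5276184082031, -123.8138427734375], [503.4601745605469, -124.15119934082031], [503.7311706542969, -98.49867248535156], [471.7986145019531, -98.16131591796875]] [[-31.9 176.5]] [138 185] [150 200]
```

View pics/p4.png

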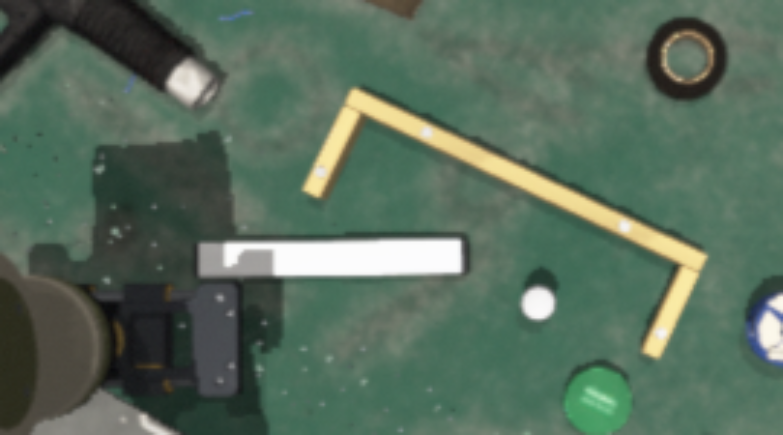

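The tube spans crop x≈197 to 466 at y≈258. It's almost parallel to world y and passes clear above the post at (538,302). Next I'll work out its exact position.

Run:
```python
from h import *
c=cam("top")
q=np.array([[197,243],[197,277],[466,236],[466,273]])/2.9+[59.7,119.7]
print(ray(c,q,.025)*1000); q=[np.array([538,302])/2.9+[59.7,119.7]]; print(ray(c,q,.055)*1000)
```

```text
[[ 464.6  -76.6   25. ]
 [ 439.8  -76.8   25. ]
 [ 467.6 -273.3   25. ]
 [ 440.5 -273.1   25. ]]
[[ 419.2 -326.5   55. ]]
```

>>> drive_tool(
  increments="20 0 0 0 0 0 0; 40 0 0 0 0 0 0; 55 0 0 0 0 0 0; 55 -5 0 0 0 0 0; 55 -12 0 0 0 0 0",
)

```text
time_s: 6.1
ee_pos: [0.4526, -0.0476, 0.1865]
tcp_rot: [-0.0, 1.0, 0.002, -0.0]
contact_force: [-0.4, -0.5, 0.6]
width: 0.004
```

>>> drive_tool(
  increments="0 -9 0 0 0 0 0; 0 -18 0 0 0 0 0; 0 -27 0 0 0 0 0; 0 -36 0 0 0 0 0; 0 -45 0 0 0 0 0",
)

```text
time_s: 6.6
ee_pos: [0.4529, -0.093, 0.1868]
tcp_rot: [0.0, 1.0, 0.001, -0.0]
contact_force: [0.3, 1.6, -0.1]
width: 0.006
```

Run:
```python
from h import *
s=monitor.get_state(); print(np.array(s["ee_pos"])*1000,s["contact_force"])
c=cam("top")
cv2.imwrite("pics/p5.png",cv2.resize(c[0][120:270,60:330],None,fx=2.9,fy=2.9))
```

```text
[452.9 -93.  186.8] [ 0.3  1.6 -0.1]
```

View pics/p5.png

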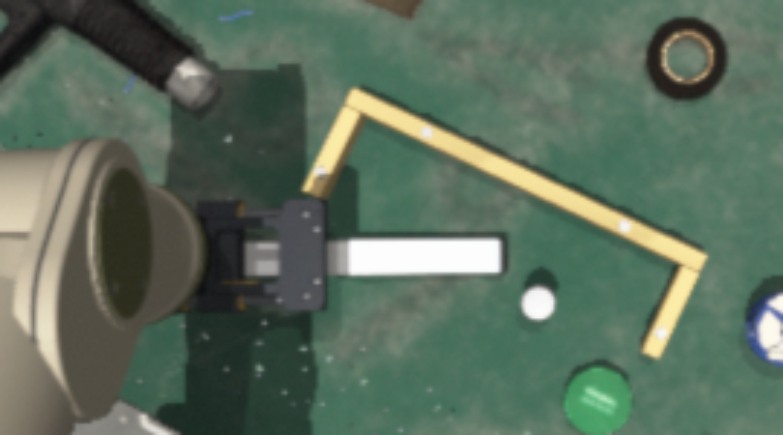

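It is sliding straight, with the right end at crop (505,256) and clear of the post. I'll continue.

>>> drive_tool(
  increments="0 -9 0 0 0 0 0; 0 -18 0 0 0 0 0; 0 -27 0 0 0 0 0; 0 -36 0 0 0 0 0; 0 -45 0 0 0 0 0",
)

```text
time_s: 7.15
ee_pos: [0.453, -0.138, 0.1868]
tcp_rot: [0.0, 1.0, 0.001, 0.0]
contact_force: [-0.2, 1.9, 0.1]
width: 0.009
```

>>> drive_tool(
  increments="0 -7 0 0 0 0 0; 0 -14 0 0 0 0 0; 0 -20 0 0 0 0 0; 0 -25 0 0 0 0 0; 0 -30 0 0 0 0 0",
)

```text
time_s: 7.65
ee_pos: [0.4531, -0.1675, 0.1868]
tcp_rot: [-0.0, 1.0, 0.001, 0.0]
contact_force: [-0.7, 1.7, 1.7]
width: 0.006
```

Run:
```python
from h import *
s=monitor.get_state(); print(np.array(s["ee_pos"])*1000,s["contact_force"])
c=cam("top")
cv2.imwrite("pics/p6.png",cv2.resize(c[0][120:270,60:330],None,fx=2.9,fy=2.9))
```

```text
[ 453.1 -167.5  186.8] [-0.7  1.7  1.7]
```

View pics/p6.png

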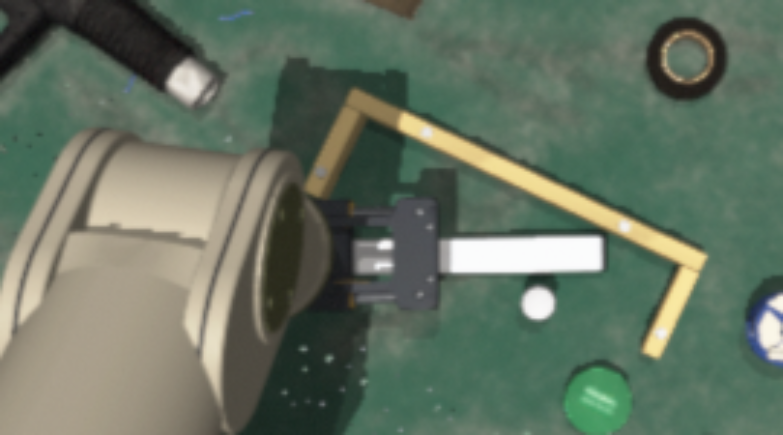

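The right end at crop (605,253) is past the post and about to meet the fence. I'll push a little further along the axis, then move round to the front of the left end.

>>> drive_tool(
  increments="0 -4 0 0 0 0 0; 0 -8 0 0 0 0 0; 0 -11 0 0 0 0 0; 0 -13 0 0 0 0 0; 0 -13 0 0 0 0 0",
)

```text
time_s: 8.2
ee_pos: [0.453, -0.1805, 0.1868]
tcp_rot: [0.0, 1.0, 0.001, 0.0]
contact_force: [0.1, 0.6, -0.2]
width: 0.003
```

>>> drive_tool(
  increments="0 8 0 0 0 0 0; 0 12 0 0 0 0 0; -20 12 0 0 0 0 0; -38 10 0 0 0 0 0; -38 -10 0 0 0 0 0",
)

```text
time_s: 8.7
ee_pos: [0.4134, -0.1883, 0.1864]
tcp_rot: [-0.0, 1.0, 0.003, -0.001]
contact_force: [0.7, -0.6, 0.5]
width: 0.003
```

>>> drive_tool(
  increments="0 -15 0 0 0 0 0; 0 -36 0 0 0 0 0; 0 -36 0 0 0 0 0; 4 -36 0 0 0 0 0; 8 -36 0 0 0 0 0",
)

```text
time_s: 9.2
ee_pos: [0.4235, -0.2253, 0.1868]
tcp_rot: [-0.0, 1.0, 0.002, 0.0]
contact_force: [0.9, 0.6, 0.7]
width: 0.009
```

>>> drive_tool(
  increments="8 0 0 0 0 0 0; 16 0 0 0 0 -0.05 0; 24 0 0 0 0 -0.1 0; 32 0 0 0 0 -0.15 0; 40 0 0 0 0 -0.2 0",
)

```text
time_s: 9.7
ee_pos: [0.4638, -0.2255, 0.1867]
tcp_rot: [-0.0, 0.995, -0.099, -0.0]
contact_force: [-1.6, 0.4, 0.5]
width: 0.006
```

>>> drive_tool(
  increments="6 0 0 0 0 -0.05 0; 12 0 0 0 0 -0.1 0; 18 0 0 0 0 -0.15 0; 24 0 0 0 0 -0.2 0; 28 0 0 0 0 -0.25 0",
)

```text
time_s: 10.2
ee_pos: [0.4919, -0.2254, 0.1866]
tcp_rot: [-0.0, 0.975, -0.222, -0.0]
contact_force: [-0.4, -0.9, 0.1]
width: 0.009
```

Run:
```python
from h import *
s=monitor.get_state(); print(np.array(s["ee_pos"])*1000,s["contact_force"],s["tcp_rot"])
shot("p7.png",(110,120,320,270),(170,130,400,300))
```

```text
[ 491.9 -225.4  186.6] [-0.4 -0.9  0.1] [-0.   1.  -0.2 -0. ]
```

View pics/p7.png

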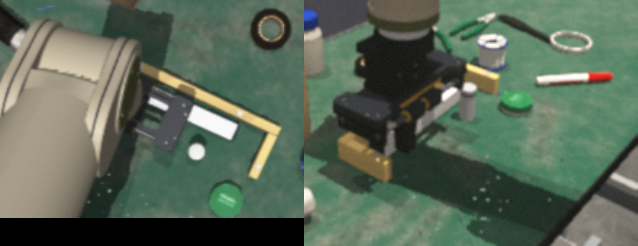

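The tube is behind the post and nearly parallel to the fence. I'll back off, open the fingers along it near its middle and press it evenly towards the fence.

>>> drive_tool(
  increments="-6 3 0 0 0 0 0; -23 -33 0 0 0 0 60; -23 -33 0 0 0 0 87; -23 -33 0 0 0 0 87; -23 -33 0 0 0 0 87",
)

```text
time_s: 10.8
ee_pos: [0.4681, -0.2585, 0.1868]
tcp_rot: [-0.0, 0.975, -0.221, 0.0]
contact_force: [-0.8, 0.3, -0.8]
width: 0.282
```

>>> drive_tool(
  increments="0 0 0 0 0 0 87; 0 0 0 0 0 0 87; 0 0 0 0 0 0 87; 0 0 0 0 0 0 87; 4 -2 0 0 0 0 87",
)

```text
time_s: 11.3
ee_pos: [0.472, -0.2611, 0.1867]
tcp_rot: [0.0, 0.975, -0.222, -0.0]
contact_force: [0.5, 0.3, -1.1]
width: 0.741
```

>>> drive_tool(
  increments="3 -2 0 0 0 0 87; 6 -3 0 0 0 0 87; 8 -4 0 0 0 0 87; 10 -5 0 0 0 0 87; 11 -5 0 0 0 0 87",
)

```text
time_s: 11.8
ee_pos: [0.4831, -0.2664, 0.1866]
tcp_rot: [0.0, 0.975, -0.222, -0.0]
contact_force: [-0.4, -0.9, -0.8]
width: 0.999
```

>>> drive_tool(
  increments="1 0 0 0 0 0 87; 2 -1 0 0 0 0 87; 2.5 -1.2 0 0 0 0 87; 3 -1.5 0 0 0 0 87; 3 -1.5 0 0 0 0 87",
)

```text
time_s: 12.3
ee_pos: [0.4853, -0.2671, 0.1866]
tcp_rot: [-0.0, 0.975, -0.222, -0.002]
contact_force: [-6.5, 4.9, 6.0]
width: 1.0
```

There is firm light contact (about 10 N), so the tube is against the fence. I'll back off, lift clear and check.

>>> drive_tool(
  increments="-5 2.5 0 0 0 0 87; -9 4.5 0 0 0 0 87; -9 4.5 40 0 0 0 87; -9 4.5 85 0 0 0 87; -9 4.5 130 0 0 0 87",
)

```text
time_s: 12.8
ee_pos: [0.4767, -0.2631, 0.3184]
tcp_rot: [0.0, 0.975, -0.222, 0.0]
contact_force: [1.1, -0.1, -0.0]
width: 1.003
```

>>> drive_tool(
  increments="-10 40 30 0 0 0 87; -20 85 60 0 0 0 87; -30 130 60 0 0 0 87; -35 175 60 0 0 0 87; -40 220 60 0 0 0 87",
)

```text
time_s: 13.3
ee_pos: [0.4363, -0.0414, 0.3774]
tcp_rot: [0.0, 0.975, -0.222, 0.001]
contact_force: [1.2, 0.5, 0.6]
width: 1.002
```

Run:
```python
from h import *
c=cam("top")
t=mask(c,(0,0,75),(180,45,255),(180,155,300,222)).reshape(-1,2)
r,b=rect(ray(c,t,.025)); print(r,b.tolist(),bay(r[0]),bay(b).tolist())
for n,uv,z in(("tin",(266,258),.018),("spool",(332,234),.047),("tape",(297,140),.019)): print(n,ray(c,uv,z)*1000)
cv2.imwrite("pics/p8.png",cv2.resize(c[0][110:280,140:370],None,fx=3.3,fy=3.3)); print(monitor.get_state()["contact_force"])
```

```text
((458.4026184082031, -282.8094482421875), (197.89622497558594, 106.74809265136719), 64.07333374023438) [[367.1383056640625, -348.462646484375], [463.14263916015625, -395.13507080078125], [549.6669311523438, -217.15625], [453.66259765625, -170.48382568359375]] [[16.5  9.3]] [[-37.08427368164063, -89.49371887207032], [69.62213104248048, -89.73701568603516], [70.07320678710937, 108.08199005126953], [-36.633197937011715, 108.32528686523438]]
tin [[ 345.5 -369.    18. ]]
spool [[ 396. -506.   47.]]
tape [[ 598.1 -438.9   19. ]]
[ 1.1  8.1 -0.6]
```

View pics/p8.png

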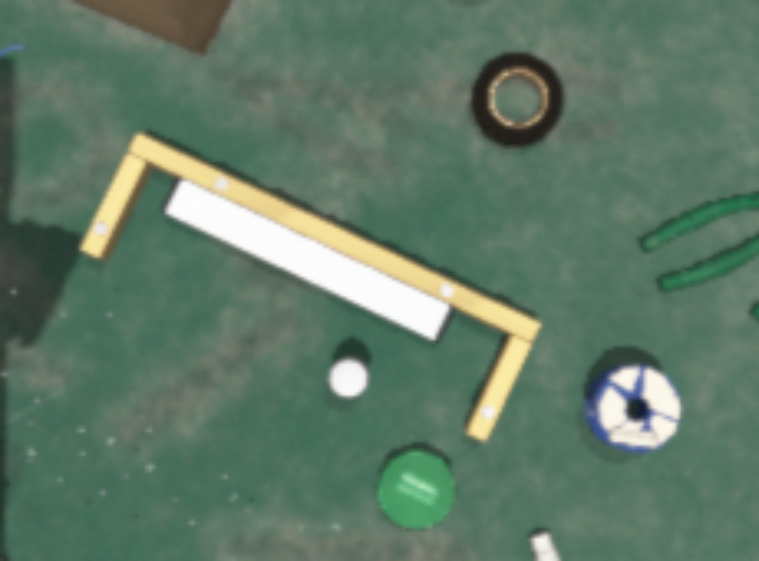

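The tube lies flush along the fence, from crop (172,197) to (443,322), behind the post. The tin, reel and tape are at their starting pixels. I'll let the arm settle and hand in.

>>> drive_tool(
  increments="0 0 0 0 0 0 87; 0 0 0 0 0 0 87; 0 0 0 0 0 0 87; 0 0 0 0 0 0 87; 0 0 0 0 0 0 87",
)

```text
time_s: 13.85
ee_pos: [0.4371, -0.044, 0.3766]
tcp_rot: [-0.0, 0.975, -0.222, -0.0]
contact_force: [-0.6, -0.2, 0.2]
width: 1.0
```

Run:
```python
from h import *
c=cam("top")
k=cv2.circle(c[0],tuple(int(v) for v in proj(c,[.419,-.3265,.05])[0]),12,(0,60,0),-1)
t=mask(c,(0,0,150),(180,45,255),(180,155,300,222)).reshape(-1,2)
r,b=rect(ray(c,t,.025)); print(r,bay(r[0])); print(monitor.get_state()["contact_force"]); print(robot.finish_job())
```

```text
((495.1949462890625, -299.626708984375), (192.09971618652344, 25.941062927246094), 64.00484466552734) [[56.9 10.2]]
[0.4 0.3 0.4]
the job is handed in; nothing more can be done
None
```

The tube is in the bay and flush against the back fence, and I handed the job in at about 14 s of the 67 s allowed.

I worked in four pushes, never lifting or gripping the tube:
1. I swung the right end in with closed fingers.
2. I squared the tube up with open fingers.
3. I slid it along its own axis from the left end, past the post.
4. I swung the left end in and pressed the tube evenly onto the fence, with a contact force of about 10 N.

**Tube:** the last top view put its middle at bay x ≈ 56.9 mm (flush is 57.5 mm) and y ≈ 10 mm. It was parallel to the fence within about 0.3°.

**Arm and other items:** the arm is clear, with contact force near zero. By eye in that view, the tin, reel and tape roll are at their starting pixels.

**Discrepancies:**
- An earlier tube fit gave a wrong rectangle because it took in the post, so I repeated it with the post masked out.
- One force reading of about 8 N, just after the retreat, was gone once the arm settled. I put it down to the arm braking.

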